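Clear the tilted sander table and hold the digital level flush on it

ROBOT

A 7-joint arm with a two-finger parallel gripper is mounted at the origin on the work surface. World frame = base frame: x ahead of the robot, y to its left, z up, the work surface at z = 0. Lengths are in m, angles in rad, forces in N, time in s.
With the tool pointing down it reaches from about 0.4 to 0.85 m from the base axis. Payload 4.5 kg.
Tool frame: the origin (TCP) lies on the centre line of the jaws, within the pads' length; the fingertips stand 8 mm ahead of it and the grasp point (between the pads) lies 11 mm behind it; z points along the fingers, x is the direction in which the jaws open and shut, and the axes are right-handed (so a half turn about z gives the same grasp; the last joint's range is limited). The gripper opens to 88 mm and grips with 3 to 60 N. Pads are 18 mm wide; open, the fingers measure 123 mm over their backs; the gripper's body (75 mm by 187 mm) begins 45 mm behind the grasp point.
Start: joints at [0.034, 0.689, -0.195, 1.565, 0.157, 0.902, -0.215], TCP at [0.625, 0, 0.247] pointing down, gripper open.
Joint ranges: [-3.01, 3.01], [-0.46, 2.08], [-1.47, 1.51], [0.13, 2.56], [-1, 4.14], [0.04, 2.09], [-2.66, 2.66]. Speed limits (rad/s): [2.57, 2.57, 3.14, 3.14, 3.14, 3.14, 3.14].

INTERFACE

Orientations are given as a unit quaternion [x, y, z, w].
In Python, from plant import get_state, snapshot, finish_job, boxes_of, pinpoint gives the robot as it stands.
- The arm moves only by the shell command python3 -m creep 'ROWS' [FORCE]. ROWS is JSON, a list of rows, each an object with "hand": the finger opening in m, from 0 to 0.0881; "slide": the shift along the tool's x, y, z in m, a list of three; "turn": the turn about the tool's z in degrees. A call has 1 to 5 rows; each row shifts and turns the commanded pose from where the row before left it, along the tool's axes as they then stand; what a row does not reach is not made up. A row lasts 1/8 s, in which the tool goes at most 62.5 mm and 10.7 degrees, less where a joint would pass 70% of its speed; a pose out of reach is approached as far as the arm can. A call is refused whole if a number of a shift passes 0.0625 or a number of a turn 10.7, either way. A call with a gripper value outside its range is refused whole. The fingers move at their own pace and stop on an object; FORCE is the grip in N (left out, the last holds). Time passes only in rows, so rows that do not move let the fingers close. It gives the time, the measured TCP pose, the force and the opening at its end, in the units of the state.
- get_state(): the state, without advancing time (a new reading comes with each control period).
- snapshot(name): name is "scene" or "side" or "wrist"; returns a dict with "frame" (480x640x3 uint8, red, green, blue), "depth" (480x640 float32, m along the optical axis (not along the pixel's ray), 0 where there is no reading), "mtx" (3x3 intrinsics, pixels), "k1" (the pictures are not rectified: a ray, as slopes to the right and down, at radius r is drawn at 1 + k1 r^2 times it, then the intrinsics apply), "camera_from_world" (4x4, takes a point from world to camera coordinates). Camera axes: x right, y down, z forward; pixel columns grow to the right and rows downward; lengths in m; the calibration is good to about 2 mm. A picture is of the moment at which its call begins.
- finish_job(): hands the job in, once; it reports no verdict.
Trained networks look in a picture, given as the dict that the camera call returned (one of the last four; its "shot" number tells which), for a name from the list of things; names that differ only in an ending like _2 or _b are one class to them, and where a whole thing is asked for, a point or a joint stands for the part that bears it (a point fixed in the world has none). Each returns a list of dicts, best first, with "conf" (0 to 1); they miss things now and then, are a little off and sometimes report something else, mostly with a low value. They report only what shows in the picture. A call takes as long as a camera call. They do not tell look-alikes from the thing itself.
- boxes_of(target, picture): "uv" ([column, row] in pixels, amid what is visible of it).
- pinpoint(target, picture): "uv" ([column, row] in pixels: a listed point, or the origin of a listed thing).
The state is a dict: "clock": time; "q": joint angles; "qd": joint speeds; "joint_torque": joint torques, N m; "tool_pos": TCP position; "eef_rot": TCP orientation; "contact_force": force on the tool from outside, world axes, zero at the start; "moment": the same for the moment, N m; "opening": opening from 0.0 (shut) to 1.0 (fully open).
Only numpy, scipy, OpenCV 4.12 (cv2) and the standard library are available. Lean on these libraries where they do the work, as an engineer would, in place of code of your own. Each camera call takes 0.05 s, during which the arm holds its last target.

TASK

The disc sander is switched off and its table is locked at a bevel angle. Take the wooden scraper block and sweep all the wood chips off the table with it, then set the block back on the bench. Then pick up the short digital level and lay its base flush on the bare tilted table, wholly on the table and pointing straight down the slope, and finish while still gripping it and pressing it gently but firmly against the table, so that the angle can be read; do not knock the glue bottle, the tape measure or the square about.

Things in the scene. Friction and masses are not known exactly. Their poses are not given: they have to be found in the camera images.
- sander: Bench disc sander, fixed: grey-blue cast foot and guard, dark motor, upright 230 mm disc. Origin on the bench below the middle of the disc's face (plane x = 0, facing -x), z up. Disc axis 165 mm above the bench: the disc stands 115 mm above the table's upper edge. The foot is 32 mm high and reaches 120 mm out under the table.
- tilt_table: Tilting aluminium table, 300 (y) x 175 x 16 mm, locked, does not give. Origin: middle of the top face's upper edge, at the disc, 165 mm above the bench. x points up the slope to the disc (face from x = -3 mm to the low edge at -175 mm), y level, z out of the face. Slopes down from the disc by 10 to 27 deg, each time different. Mitre groove along y, 8 mm deep, x = -30 to -48 mm; the rest is plain.
- chip0: Loose wood chip, an offcut of 22 x 14 x 8 mm weighing 10 g, at the start lying flat on the table 85 to 160 mm below its upper edge, within 90 mm of mid-width. Origin at the centre of its underside.
- chip1: Loose wood chip, an offcut of 18 x 16 x 8 mm weighing 10 g, at the start lying flat on the table 85 to 160 mm below its upper edge, within 90 mm of mid-width. Origin at the centre of its underside.
- chip2: Loose wood chip, an offcut of 26 x 11 x 8 mm weighing 10 g, at the start lying flat on the table 85 to 160 mm below its upper edge, within 90 mm of mid-width. Origin at the centre of its underside.
- chip3: Loose wood chip, an offcut of 17 x 13 x 9 mm weighing 10 g, at the start lying flat on the table 85 to 160 mm below its upper edge, within 90 mm of mid-width. Origin at the centre of its underside.
- scraper: Scraper block standing on the bench: a plain beech block 110 mm long (along x), 26 mm thick (y), 52 mm high (z), about 0.14 kg, with a 3 mm steel strip 14 mm high along the foot of each long side (30 mm thick there). Origin at the centre of its underside. Either long side can lead.
- level: Short digital level (angle gauge) standing on the bench on its flat base: an aluminium bar with black end caps, 120 mm long (x), 28 mm thick (y), 50 mm high (z), about 0.2 kg; a small blank screen on both sides towards its +x end. Origin at the centre of its underside, the measuring base. Either end may point downhill.
- glue: Bystander: white glue bottle, 60 mm across, 165 mm tall, standing. Origin at the centre of its underside.
- tape: Bystander: black tape measure, 70 x 42 x 62 mm, standing. Origin at the centre of its underside.
- square: Bystander: try square lying flat, wooden stock 110 mm long (x), 18 mm high, steel blade reaching 155 mm to +y. Origin at the centre of the underside of the stock.
Things that resemble listed ones, but are neither listed nor needed, are in the scene too. Of the things like the scraper, leave any that is pink or red; of the rest the larger one is meant.

How it is judged:
On the way, in this order (a step that is already met when the one before it is completed fails the run):
1. the scraper block is gripped and brought down on the table while chips still lie there (contact force between the fingers and scraper above 1 N and z of scraper in the frame of tilt_table between -0.01 and 0.015 m and x of scraper in the frame of tilt_table between -0.175 and 0 m and not (height (world z) of each of chip0, chip1, chip2, chip3 below 0.05 m)), for 0.05 s.
2. all four chips are off the table, with the scraper block still in the gripper (contact force between the fingers and scraper above 1 N and height (world z) of each of chip0, chip1, chip2, chip3 below 0.05 m), for 0.05 s.
At the end, for the whole second after the job is handed in: Chips all off (under 50 mm high); scraper block on the bench, let go; level gripped, still, pressed on the table with 4 to 30 N, parallel to its face to 2 deg and within 3 mm, along the slope to 7 deg, its centre 52 to 126 mm below the upper edge and within 136 mm of mid-width (height (world z) of each of chip0, chip1, chip2, chip3 below 0.05 m and height (world z) of scraper below 0.03 m and contact force between the fingers and scraper below 0.1 N and linear speed of each of scraper, level below 0.02 m/s and contact force between the fingers and level above 2 N and contact force between level and tilt_table between 4 and 30 N and angle between the z axis of level and the z axis of tilt_table, either way round below 0.035 rad and angle between the x axis of level and the x axis of tilt_table, either way round below 0.12 rad and z of level in the frame of tilt_table between -0.003 and 0.003 m and x of level in the frame of tilt_table between -0.126 and -0.052 m and y of level in the frame of tilt_table between -0.136 and 0.136 m); the arm keeps its last pose, push and grip.
It fails at once if a bystander (glue bottle, tape measure, square) was pushed more than 40 mm or the bottle was knocked over (distance of any of glue, tape, square from where it was at the start of the episode above 0.04 m or angle between glue's own z axis and vertical above 0.6 rad).
It also fails if it takes over 67 s, if anything falls off the work surface, if the arm or the gripper's body presses on something with over 40 N, if the wrist force passes 120 N, or if a joint passes its speed limit or range.

## Working session

There is one attempt and no reset: what is moved stays moved. The work goes in short steps, Python scripts to look and compute and a shell command to move; the robot and the scene stay as the last step left them, time stands still between calls to the robot, and variables do not carry over. Pictures are saved under pics/ and viewed, and the job is handed in when it is done.

```bash
ls -la; mkdir -p pics; python3 - <<'E'
from plant import *
import cv2,json
print(get_state())
for n in ["scene","side","wrist"]:
    s=snapshot(n); cv2.imwrite(f"pics/{n}0.png",s["frame"][:,:,::-1]); print(n,s["mtx"].tolist(),s["k1"],s["camera_from_world"].tolist(),s["shot"])
E
```

```text
total 12
drwxr-xr-x  3 agent agent 4096 Dec  7 00:08 .
drwxr-xr-x 23 root  root  4096 Dec  7 00:08 ..
drwxr-xr-x  2 agent agent 4096 Dec  7 00:08 pics
{'clock': 0.0, 'q': array([ 0.03379644,  0.68994208, -0.1945265 ,  1.56632994,  0.15735918,
        0.90250164, -0.21510411]), 'qd': array([-6.82997739e-04, -1.48800556e-03, -2.40980312e-06,  1.26109588e-03,
       -1.18745143e-03, -5.21961448e-04,  1.36148409e-03]), 'joint_torque': array([ 3.38560185e-04, -5.27571630e+01, -1.26686912e+00, -1.53434461e+01,
       -5.26333472e-02,  6.56995355e-03,  1.65937727e-04]), 'tool_pos': array([ 6.24393857e-01, -5.42380253e-05,  2.45940254e-01]), 'eef_rot': array([ 9.99999601e-01,  6.42435644e-05, -8.87175768e-04,  8.58756119e-05]), 'contact_force': array([0.34695216, 0.23637245, 0.81601183]), 'moment': array([-0.02542701, -0.01611544, -0.0066381 ]), 'opening': 1.0015143764400711}
scene [[595.7193112136206, 0.0, 339.2909761462813], [0.0, 595.7193112136206, 241.0054594491442], [0.0, 0.0, 1.0]] 0.00486876119669 [[-0.8747733058814271, 0.4842626290167045, -0.0161669247263825, 0.4726949607207083], [0.
[... 337 characters left out ...]
342648808, -0.29848999516011393, -0.005784427525526351, -0.5205588560435146], [-0.18669687034342058, -0.5816031849180192, -0.791758810432311, 0.21011195507310615], [0.23296784202214452, 0.7567307698795733, -0.6108064558442496, 1.4179983364351576], [0.0, 0.0, 0.0, 1.0]] 2
wrist [[431.03060166086965, 0.0, 319.0582987157474], [0.0, 431.03060166086965, 245.5602511529002], [0.0, 0.0, 1.0]] 0.021086566739867918 [[0.9999975477262493, -0.0005588101653350615, -0.0021429588632387677, -0.6232551699138781], [0.00015285355981706843, -0.9479185652585763, 0.31851274742765623, -0.04405818819950615], [-0.002209338652100806, -0.3185122939060968, -0.947916155286637, 0.3910278744761433], [0.0, 0.0, 0.0, 1.0]] 3
```

View pics/scene0.png

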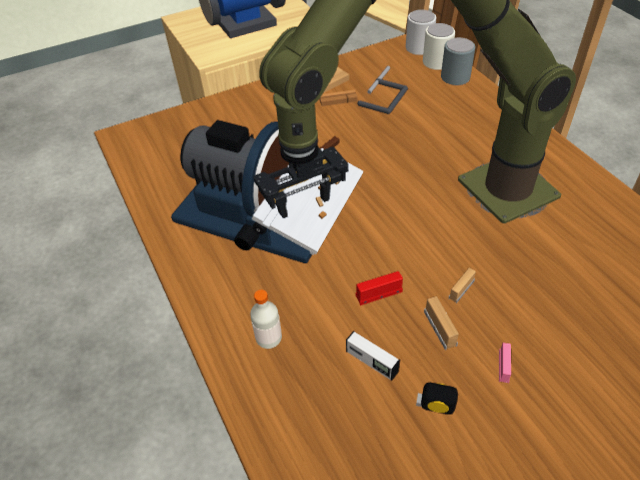

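View pics/side0.png

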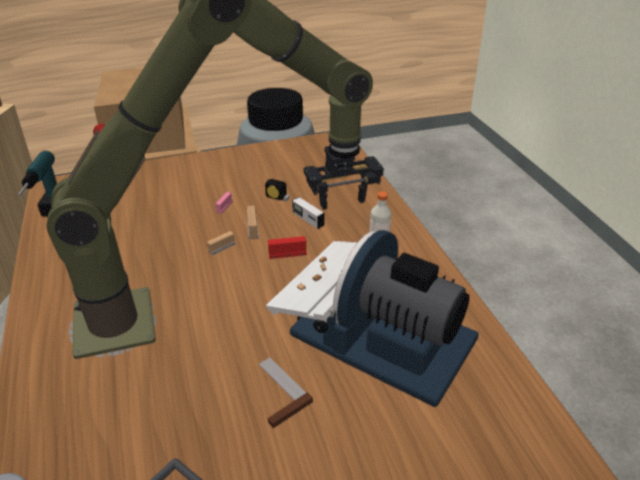

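View pics/wrist0.png

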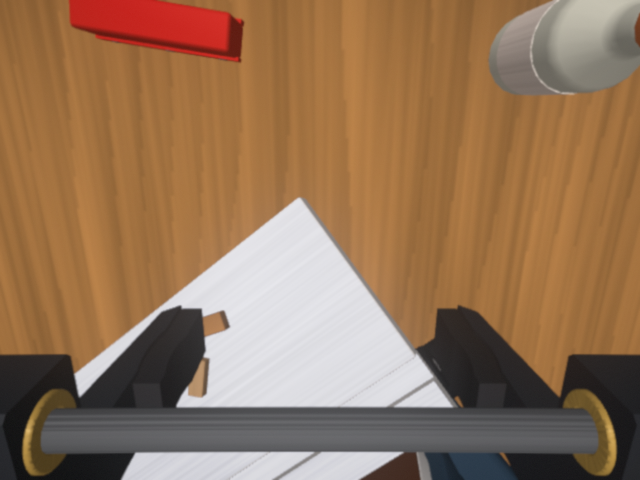

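Scene: table with chips around (320,205); larger beech block at (441,322); level at (373,355); look-alikes red (380,288), pink (505,362) and a small beech one (463,285). Side: the four chips at about (323,260), (322,266), (317,277), (301,287); square at (285,392). Next I'll measure.

```bash
cat > h.py <<'E'
import numpy as np, cv2
from plant import *
def rays(s,uv):
    K=s["mtx"];k=s["k1"]; uv=np.asarray(uv,float).reshape(-1,2)
    return cv2.undistortPoints(uv.reshape(-1,1,2),np.array(K),np.array([k,0,0,0.])).reshape(-1,2)
def cloud(s):
    v,u=np.mgrid[0:480,0:640]
    n=rays(s,np.stack([u,v],-1).reshape(-1,2)); d=s["depth"].reshape(-1)
    P=np.c_[n*d[:,None],d]; T=np.linalg.inv(np.array(s["camera_from_world"]))
    W=P@T[:3,:3].T+T[:3,3]; W[d<=0]=np.nan
    return W.reshape(480,640,3)
def onz(s,uv,z):
    n=rays(s,uv); T=np.linalg.inv(np.array(s["camera_from_world"])); D=np.c_[n,np.ones(len(n))]@T[:3,:3].T; o=T[:3,3]
    return o+D*((z-o[2])/D[:,2])[:,None]
def proj(s,P):
    P=np.atleast_2d(P);M=np.array(s["camera_from_world"]);C=P@M[:3,:3].T+M[:3,3];n=C[:,:2]/C[:,2:];r=(n**2).sum(1,keepdims=True)
    n=n*(1+s["k1"]*r);K=s["mtx"];return np.c_[n[:,0]*K[0][0]+K[0][2],n[:,1]*K[1][1]+K[1][2]]
E
python3 - <<'E'
from h import *
np.set_printoptions(precision=4,suppress=True)
S={n:snapshot(n) for n in ["scene","side","wrist"]}
for n,s in S.items():
    W=cloud(s); np.save(f"{n}.npy",W)
    for t in ["scraper","level","glue","tape","square","sander","tilt_table","chip0","chip1","chip2","chip3"]:
        b=boxes_of(t,s); 
        for x in b[:5]:
            u,v=map(int,np.round(x["uv"]))
            print(n,t,np.round(x["uv"]),round(x["conf"],2),W[min(v,479),min(u,639)] if 0<=u<640 and 0<=v<480 else None)
# top-face blobs of block and level: scene & side
for n,(c) in {"scene":[(441,322),(373,355),(463,285),(380,288)],"side":[(252,222),(308,213)]}.items():
    W=cloud(S[n])
    for u,v in c:
        sub=W[v-40:v+41,u-40:u+41].reshape(-1,3); 
        c0=W[v,u]; m=(sub[:,2]>0.012)&(np.hypot(*(sub[:,:2]-c0[:2]).T)<0.085)
        p=sub[m]; zt=np.percentile(p[:,2],95); t=p[p[:,2]>zt-0.006]
        r=cv2.minAreaRect(t[:,:2].astype(np.float32)); print(n,(u,v),len(t),"ztop",zt,r)
E
```

```text
scene scraper [376. 289.] 0.8 [0.5233 0.1476 0.0431]
scene scraper [508. 361.] 0.78 [0.3769 0.4457 0.0376]
scene scraper [462. 286.] 0.64 [0.3428 0.2381 0.0406]
scene scraper [442. 322.] 0.6 [0.4486 0.3039 0.0538]
scene level [371. 355.] 0.73 [0.6272 0.2976 0.0524]
scene glue [265. 323.] 0.92 [0.7994 0.1473 0.1051]
scene tape [436. 400.] 0.94 [0.5687 0.4513 0.0566]
scene square [334. 144.] 0.42 [ 0.3359 -0.4019  0.0105]
scene square [372. 359.] 0.18 [0.6264 0.3008 0.0402]
scene sander [233. 184.] 0.92 [ 0.713  -0.2166  0.171 ]
scene tilt_table [233. 182.] 0.69 [ 0.7109 -0.2207  0.1734]
scene tilt_table [308. 218.] 0.63 [ 0.589  -0.0632  0.1259]
scene chip0 [373. 356.] 0.62 [0.6235 0.2997 0.0484]
scene chip0 [320. 201.] 0.38 [ 0.5391 -0.0958  0.1309]
scene chip0 [321. 218.] 0.36 [ 0.5609 -0.0498  0.1235]
scene chip1 [373. 356.] 0.62 [0.6235 0.2997 0.0484]
scene chip1 [320. 201.] 0.38 [ 0.5391 -0.0958  0.1309]
scene chip1 [321. 218.] 0.36 [ 0.5609 -0.0498  0.1235]
scene chip2 [373. 356.] 0.62 [0.6235 0.2997 0.0484]
scene chip2 [320. 201.] 0.38 [ 0.5391 -0.0958  0.1309]
scene chip2 [321
[... 2450 characters left out ...]
635742, 0.2876225709915161), (0.031297534704208374, 0.12360537052154541), 23.710960388183594)
scene (463, 285) 197 ztop 0.04333569756047866 ((0.3552849292755127, 0.23362895846366882), (0.1373268961906433, 0.02667229250073433), 16.527996063232422)
scene (380, 288) 375 ztop 0.05490124983820273 ((0.5090157389640808, 0.13858181238174438), (0.028329674154520035, 0.10921715199947357), 81.4421157836914)
side (252, 222) 146 ztop 0.05344913410605982 ((0.43474531173706055, 0.2815284729003906), (0.10483177751302719, 0.025534737855196), 80.6158218383789)
side (308, 213) 196 ztop 0.051403047366521244 ((0.6133751273155212, 0.281896710395813), (0.03505423665046692, 0.12382512539625168), 22.991573333740234)
```

```bash
python3 - <<'E'
from h import *
np.set_printoptions(precision=4,suppress=True)
rng=np.random.default_rng(0)
for n in ["scene","side","wrist"]:
    W=np.load(f"{n}.npy").reshape(-1,3); 
    m=(W[:,2]>0.07)&(W[:,2]<0.18)&(W[:,0]>0.4)&(W[:,0]<0.75)&(W[:,1]>-0.36)&(W[:,1]<0.08)
    p=W[m]; best=None
    for _ in range(1500):
        a=p[rng.choice(len(p),3,False)]; nn=np.cross(a[1]-a[0],a[2]-a[0]); l=np.linalg.norm(nn)
        if l<1e-6: continue
        nn/=l
        if nn[2]<0: nn=-nn
        if nn[2]<0.85 or nn[2]>0.99: continue
        k=np.abs((p-a[0])@nn)<0.002
        if best is None or k.sum()>best.sum(): best=k
    q=p[best]; 
    for _ in range(3):
        c=q.mean(0); nn=np.linalg.svd(q-c)[2][2]; nn*=np.sign(nn[2]); q=p[np.abs((p-c)@nn)<0.003]
    tilt=np.degrees(np.arccos(nn[2])); up=-nn[:2]/np.linalg.norm(nn[:2]); yaw=np.degrees(np.arctan2(up[1],up[0]))
    print(n,len(q),"tilt",tilt,"uphill yaw",yaw,"n",nn,"c",c)
    # table frame
    yw=np.radians(yaw);t=np.radians(tilt)
    X=np.array([np.cos(yw)*np.cos(t),np.sin(yw)*np.cos(t),np.sin(t)]); Y=np.array([-np.sin(yw),np.cos(yw),0])
    x=(q-c)@X;y=(q-c)@Y
    # distance along X from c to z=.165
    xo=(0.165-c[2])/X[2]
    print(" x range",np.percentile(x,[.5,99.5])-xo,"y range",np.percentile(y,[.5,99.5]), "rect",cv2.minAreaRect(np.c_[x,y].astype(np.float32)))
    yc=np.mean(np.percentile(y,[.3,99.7])); print(" origin est",c+X*xo+Y*yc)
E
```

```text
scene 2755 tilt 19.705082446488305 uphill yaw -51.28232049974847 n [-0.2109  0.2631  0.9414] c [ 0.5735 -0.0828  0.1278]
 x range [-0.1756  0.0267] y range [-0.1894  0.0983] rect ((0.04190416634082794, -0.05317072570323944), (0.3073645830154419, 0.21753565967082977), 89.22584533691406)
 origin est [ 0.601 -0.194  0.165]
side 2634 tilt 19.73401990837 uphill yaw -52.85929740533149 n [-0.2039  0.2692  0.9413] c [ 0.5091 -0.1445  0.1303]
 x range [-0.1761  0.0428] y range [-0.116   0.1791] rect ((0.03897065669298172, 0.033390022814273834), (0.22790959477424622, 0.30321112275123596), 0.5737454295158386)
 origin est [ 0.5929 -0.2022  0.165 ]Traceback (most recent call last):
  File "<stdin>", line 18, in <module>
    u, s, vh = gufunc(a, signature=signature)
               ~~~~~~^^^^^^^^^^^^^^^^^^^^^^^^
numpy._core._exceptions._ArrayMemoryError: Unable to allocate 11.1 GiB for an array with shape (38546, 38546) and data type float64
```

```bash
python3 - <<'E'
import cv2
a=cv2.imread("pics/side0.png")[220:350,240:440]; cv2.imwrite("pics/side0c.png",cv2.resize(a,None,fx=4,fy=4,interpolation=cv2.INTER_CUBIC))
E
```

```text
(no output)
```

View pics/side0c.png

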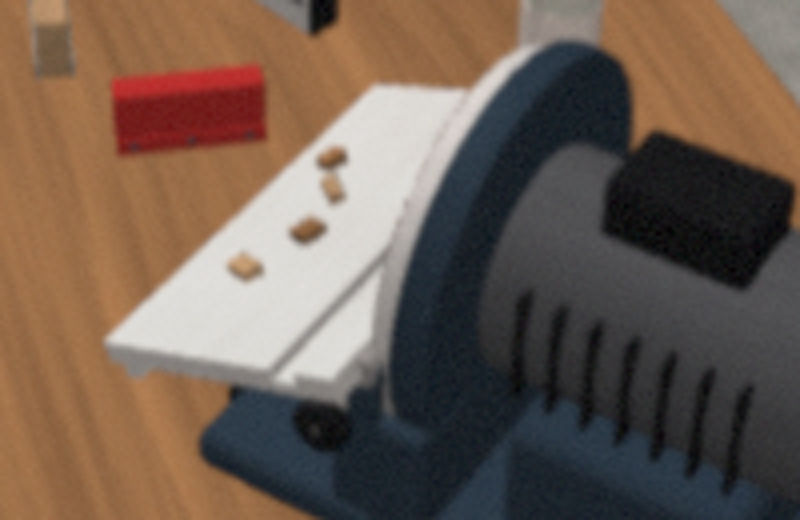

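```bash
cat > tab.py <<'E'
from h import *
np.set_printoptions(precision=4,suppress=True)
def fit(W,seed=0):
    rng=np.random.default_rng(seed); W=W.reshape(-1,3)
    m=(W[:,2]>0.07)&(W[:,2]<0.18)&(W[:,0]>0.36)&(W[:,0]<0.76)&(W[:,1]>-0.36)&(W[:,1]<0.08)
    p=W[m]; best=None
    for _ in range(1500):
        a=p[rng.choice(len(p),3,False)]; nn=np.cross(a[1]-a[0],a[2]-a[0]); l=np.linalg.norm(nn)
        if l<1e-6: continue
        nn/=l; nn*=np.sign(nn[2])
        if nn[2]<0.85 or nn[2]>0.99: continue
        k=np.abs((p-a[0])@nn)<0.002
        if best is None or k.sum()>best.sum(): best=k
    q=p[best]
    for _ in range(3):
        c=q.mean(0); nn=np.linalg.eigh(np.cov((q-c).T))[1][:,0]; nn*=np.sign(nn[2]); q=p[np.abs((p-c)@nn)<0.0025]
    return c,nn,q
E
python3 - <<'E'
from tab import *
for n in ["scene","side","wrist"]:
    W=np.load(f"{n}.npy"); c,nn,q=fit(W)
    up=-nn[:2]/np.linalg.norm(nn[:2]); t=np.arccos(nn[2]); yaw=np.arctan2(up[1],up[0])
    zc=c[2]-(nn[:2]@(np.array([0.57,-0.12])-c[:2]))/nn[2]
    print(n,len(q),np.degrees([t,yaw]),"z at (.57,-.12)",zc)
    Yaw=np.radians(-52);T=np.radians(19.7)
    X=np.array([np.cos(Yaw)*np.cos(T),np.sin(Yaw)*np.cos(T),np.sin(T)]);Y=np.array([-np.sin(Yaw),np.cos(Yaw),0]);Z=np.cross(X,Y)
    o=np.array([0.598,-0.197,0.165])
    h=(W-c)@nn; tx=(W-o)@X; ty=(W-o)@Y
    m=((h>0.004)&(h<0.012)&(tx<-0.065)&(tx>-0.185)&(abs(ty)<0.14)).astype(np.uint8)
    k,L,st,ce=cv2.connectedComponentsWithStats(m)
    for i in range(1,k):
        if st[i,4]>8: print("  chip",st[i,4],ce[i],"table x,y",np.nanmean(tx[L==i]),np.nanmean(ty[L==i]))
    # edges: table plane inliers
    on=(np.abs(h)<0.003)&(tx<0.05)&(tx>-0.2)&(abs(ty)<0.2)
    print("  ty",np.percentile(ty[on],[.2,1,99,99.8])," tx",np.percentile(tx[on],[.2,1,99]))
E
```

```text
scene 2512 [ 20.0962 -51.933 ] z at (.57,-.12) 0.1378968848443855
  chip 38 [319.2632 201.5526] table x,y -0.12001453585639099 0.019353329427393477
  chip 36 [322.1667 214.6111] table x,y -0.14289070914486093 0.05101614882903456
  ty [-0.1516 -0.1462  0.1488  0.1508]  tx [-0.1768 -0.1757  0.0076]
side 2540 [ 19.7032 -52.867 ] z at (.57,-.12) 0.13649074944016465
  chip 28 [322.3929 259.1429] table x,y -0.14043945590580537 0.044495722369749906
  chip 28 [322.6786 266.9286] table x,y -0.11652882944449658 0.011976719551343934
  chip 28 [316.5357 276.8571] table x,y -0.10465399992609836 -0.03129234502351983
  chip 39 [300.8974 285.4103] table x,y -0.12189686921198387 -0.07335868225618851
  ty [-0.1555 -0.1536  0.139   0.1437]  tx [-0.1758 -0.1735  0.0423]
wrist 38843 [ 19.8067 -51.8156] z at (.57,-.12) 0.13679715069553977
  chip 434 [213.6106 322.9539] table x,y -0.1417232377786976 0.04918937475636959
  chip 451 [198.2794 380.8093] table x,y -0.1161467200900983 0.01522793239854943
  ty [-0.0775 -0.0698  0.1453  0.1462]  tx [-0.1757 -0.1747 -0.0008]
```

Table: tilt 19.8°, uphill yaw −52°, upper edge middle ≈ (0.597, −0.199, 0.165). All four chips are in view, at y = +0.05 to −0.073. I'll grip the block across its thickness, let it pivot flush on the slope, and sweep along the table's −y. First, a wrist look above the block.

```bash
python3 -m creep '[{"hand":0.06,"slide":[-0.046,-0.05,0],"turn":0},{"hand":0.06,"slide":[-0.046,-0.05,0],"turn":0},{"hand":0.06,"slide":[-0.046,-0.05,0.01],"turn":0},{"hand":0.06,"slide":[-0.046,-0.05,0.01],"turn":5},{"hand":0.06,"slide":[0,0,0],"turn":4}]' 20
cat > look.py <<'E'
import sys
from tab import *
s=snapshot("wrist"); W=cloud(s); name=sys.argv[1]; zlo,zhi=float(sys.argv[2]),float(sys.argv[3])
cv2.imwrite(f"pics/{name}.png",s["frame"][:,:,::-1]); st=get_state(); print(st["tool_pos"],st["eef_rot"])
m=((W[...,2]>zlo)&(W[...,2]<zhi)).astype(np.uint8); k,L,sta,ce=cv2.connectedComponentsWithStats(m)
for i in range(1,k):
    if sta[i,4]>400:
        p=W[L==i]; print(ce[i],sta[i,4],p.mean(0),cv2.minAreaRect(p[:,:2].astype(np.float32)))
E
python3 look.py w1 0.044 0.058
```

```text
clock: 2.58
tool_pos: [0.4525, 0.1878, 0.2283]
eef_rot: [0.997, -0.075, -0.002, -0.001]
contact_force: [1.8, -0.3, -0.9]
opening: 0.682
[0.4548 0.1856 0.2286] [ 0.997  -0.0776 -0.0005 -0.0003]
[276.1706  78.8616] 6162 [0.4367 0.2867 0.0511] ((0.43601465225219727, 0.2840716540813446), (0.10232073068618774, 0.026814082637429237), 81.01129150390625)
[549.2825  60.3538] 6478 [0.6201 0.2705 0.0491] ((0.6204886436462402, 0.2732868790626526), (0.029478644952178, 0.1002768725156784), 24.282569885253906)
[399.1215 269.1392] 4503 [0.5069 0.1366 0.051 ] ((0.5073032379150391, 0.13526412844657898), (0.026013383641839027, 0.10939797013998032), 81.70235443115234)
```

View pics/w1.png

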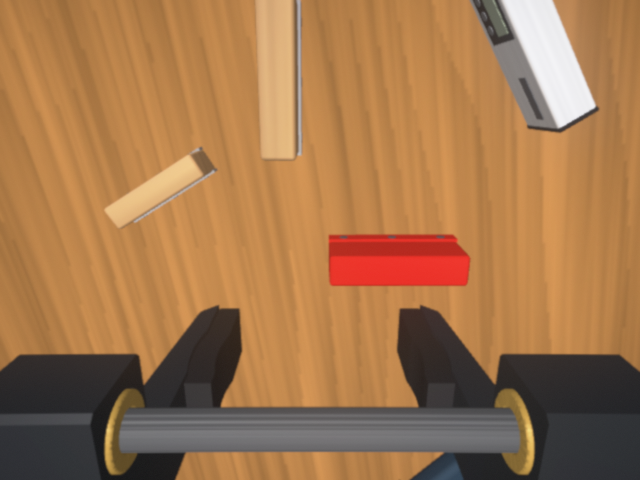

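Wrist view: the meant block's top is at (277,79), running off the upper edge; the small beech look-alike is at (160,190), the red one at (400,260) and the level at (545,60). Block centre ≈ (0.437, 0.289), yaw 81°. Moving over it.

```bash
python3 -m creep '[{"hand":0.06,"slide":[-0.017,-0.05,0.0],"turn":0},{"hand":0.06,"slide":[-0.0166,-0.0494,0.04],"turn":0},{"hand":0.06,"slide":[0,0,0.04],"turn":0},{"hand":0.06,"slide":[0,0,0],"turn":0.3},{"hand":0.06,"slide":[0,0,0],"turn":0}]' 20
python3 look.py w2 0.044 0.058
```

```text
clock: 3.25
tool_pos: [0.4407, 0.2832, 0.1515]
eef_rot: [0.997, -0.082, 0.001, -0.0]
contact_force: [0.0, 0.3, 0.9]
opening: 0.681
[0.4409 0.2834 0.1519] [ 0.9966 -0.082   0.0011 -0.0006]
[608.3552 168.4368] 8290 [0.6047 0.3021 0.049 ] ((0.6153926253318787, 0.28487247228622437), (0.029149413108825684, 0.1224847212433815), 23.953628540039062)
[312.0785 233.6034] 7972 [0.4377 0.2924 0.0512] ((0.4367729127407074, 0.2880362868309021), (0.10963250696659088, 0.025954561308026314), 81.17214965820312)
```

View pics/w2.png

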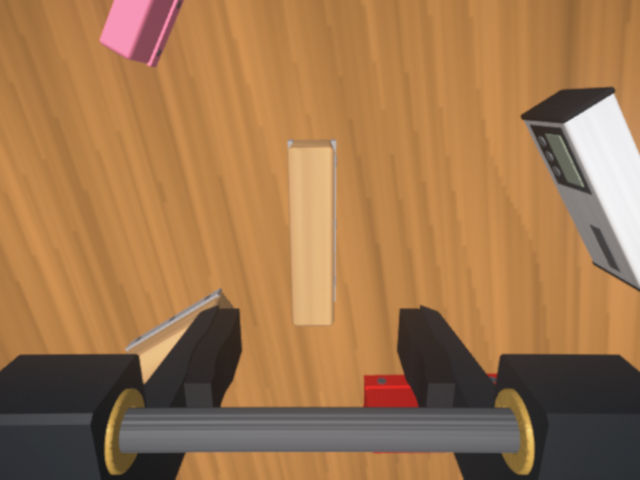

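```bash
python3 -m creep '[{"hand":0.06,"slide":[-0.0048,-0.004,0.03],"turn":0},{"hand":0.06,"slide":[0,0,0.04],"turn":0},{"hand":0.06,"slide":[0,0,0.035],"turn":0},{"hand":0.06,"slide":[0,0,0.014],"turn":0},{"hand":0.06,"slide":[0,0,0],"turn":0}]' 20
```

```text
clock: 3.92
tool_pos: [0.436, 0.2885, 0.032]
eef_rot: [0.997, -0.081, 0.0, -0.0]
contact_force: [-0.0, 1.0, 0.2]
opening: 0.68
```

```bash
python3 -m creep '[{"hand":0.0,"slide":[0,0,0],"turn":0},{"hand":0,"slide":[0,0,0],"turn":0},{"hand":0,"slide":[0,0,0],"turn":0},{"hand":0,"slide":[0,0,0],"turn":0}]' 25
python3 -m creep '[{"hand":0.0,"slide":[0,0,-0.03],"turn":0},{"hand":0,"slide":[0,0,-0.05],"turn":0},{"hand":0,"slide":[0,0,-0.05],"turn":0},{"hand":0,"slide":[0,0,-0.05],"turn":0},{"hand":0,"slide":[0,0,-0.04],"turn":0}]'
python3 - <<'E'
from h import *
for n in ["scene","wrist"]:
    s=snapshot(n); cv2.imwrite(f"pics/{n}3.png",s["frame"][:,:,::-1])
E
```

```text
clock: 4.42
tool_pos: [0.4359, 0.2889, 0.032]
eef_rot: [0.997, -0.081, 0.001, -0.0]
contact_force: [0.9, -0.4, 3.7]
opening: 0.293
clock: 5.05
tool_pos: [0.4351, 0.2885, 0.2534]
eef_rot: [0.997, -0.081, 0.0, -0.0]
contact_force: [0.8, 0.4, -1.1]
opening: 0.294
```

View pics/scene3.png

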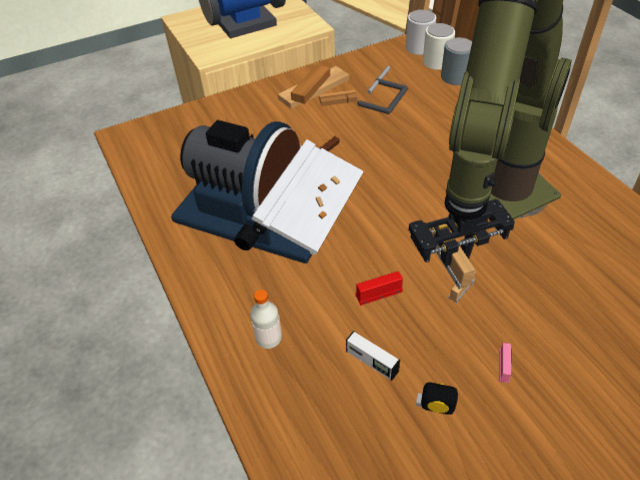

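View pics/wrist3.png

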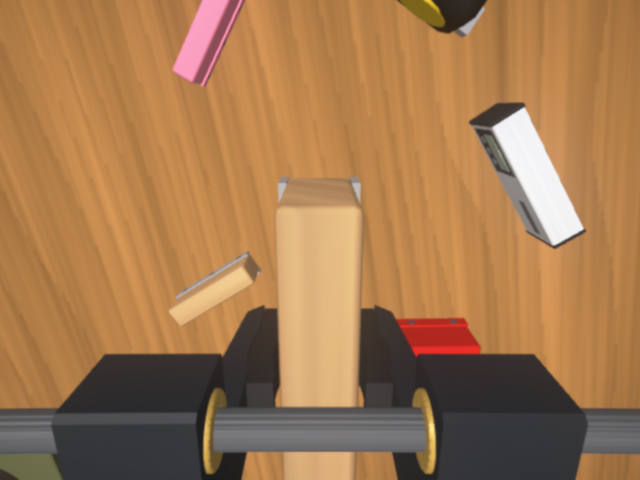

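Block gripped squarely (wrist: block at (320,280) between the jaws, not tilted). Turn it toward the slope direction.

```bash
python3 -m creep '[{"hand":0.0,"slide":[0,0,0],"turn":-10},{"hand":0,"slide":[0,0,0],"turn":-10},{"hand":0,"slide":[0,0,0],"turn":-10},{"hand":0,"slide":[0,0,0],"turn":-10},{"hand":0,"slide":[0,0,0],"turn":-7.3}]'
cat > togo.py <<'E'
import sys
from tab import *
o=np.array([0.597,-0.199]); yw=np.radians(-52); up=np.array([np.cos(yw),np.sin(yw)]); Y=np.array([-np.sin(yw),np.cos(yw)])
st=get_state(); p=st["tool_pos"]; x,y,z,w=st["eef_rot"]
yaw=2*np.arctan2(y,x); yaw=(yaw+np.pi)%(2*np.pi)-np.pi
R=np.array([[1-2*(y*y+z*z),2*(x*y-z*w),2*(x*z+y*w)],[2*(x*y+z*w),1-2*(x*x+z*z),2*(y*z-x*w)],[2*(x*z-y*w),2*(y*z+x*w),1-2*(x*x+y*y)]])
print("pos",p,"yaw",np.degrees(yaw),"table xh,y",(p[:2]-o)@up,(p[:2]-o)@Y,"f",st["contact_force"],"q",st["q"],"open",st["opening"])
if len(sys.argv)>1:
    a=list(map(float,sys.argv[2:]))
    t=np.r_[o+up*a[0]+Y*a[1],a[2]] if sys.argv[1]=="t" else np.array(a[:3])
    print("target",t,"tool slide",R.T@(t-p))
E
python3 togo.py t -0.126 0.115 0.25
```

```text
clock: 5.78
tool_pos: [0.4345, 0.2879, 0.2501]
eef_rot: [0.945, 0.328, -0.001, 0.0]
contact_force: [-0.9, 0.4, -0.9]
opening: 0.294
pos [0.4345 0.2879 0.2501] yaw 38.27450770841659 table xh,y -0.4837549053030278 0.17175862406449874 f [-0.9307  0.4099 -0.9047] q [-0.4446  0.5651 -0.3638  1.8644  0.2781  0.7647 -0.2914] open 0.2944163715648174
target [ 0.61   -0.0289  0.25  ] tool slide [-0.0585  0.3575  0.0002]
```

```bash
python3 -m creep '[{"hand":0.0,"slide":[-0.01,0.055,0],"turn":0},{"hand":0,"slide":[-0.01,0.055,0],"turn":0},{"hand":0,"slide":[-0.01,0.055,0],"turn":0},{"hand":0,"slide":[-0.01,0.055,0],"turn":0},{"hand":0,"slide":[-0.01,0.055,0],"turn":0}]'
python3 -m creep '[{"hand":0.0,"slide":[-0.0085,0.055,0],"turn":0},{"hand":0,"slide":[0,0.0275,0.03],"turn":0},{"hand":0,"slide":[0,0,0.02],"turn":0},{"hand":0,"slide":[0,0,0],"turn":0}]'
python3 togo.py t -0.126 0.115 0.175
```

```text
clock: 6.4
tool_pos: [0.565, 0.0394, 0.2501]
eef_rot: [0.945, 0.326, -0.001, -0.0]
contact_force: [0.7, 0.8, -0.4]
opening: 0.293
clock: 6.9
tool_pos: [0.6072, -0.0293, 0.1986]
eef_rot: [0.946, 0.326, -0.003, -0.001]
contact_force: [-0.5, -0.3, -0.8]
opening: 0.295
pos [ 0.6072 -0.0293  0.1986] yaw 37.996889051465566 table xh,y -0.12742436560464815 0.11246776999169315 f [-0.4725 -0.331  -0.7537] q [ 0.1766  0.7428 -0.3642  1.6561  0.3374  0.8118  0.3277] open 0.2951613809879226
target [ 0.61   -0.0289  0.175 ] tool slide [0.0026 0.0015 0.0236]
```

Look with the side camera before pressing down.

```bash
python3 -m creep '[{"hand":0.0,"slide":[0.0025,0.0,0.01],"turn":0},{"hand":0,"slide":[0,0,0.01],"turn":0},{"hand":0,"slide":[0,0,0],"turn":0}]' 15
python3 togo.py
python3 - <<'E'
from h import *
s=snapshot("scene"); a=s["frame"][100:280,200:420,::-1]; cv2.imwrite("pics/sc4.png",cv2.resize(a,None,fx=3,fy=3))
E
```

```text
clock: 7.28
tool_pos: [0.6107, -0.0272, 0.1808]
eef_rot: [0.945, 0.326, -0.001, -0.0]
contact_force: [0.2, -0.3, -0.4]
opening: 0.29
pos [ 0.6107 -0.0272  0.1808] yaw 38.0428568626552 table xh,y -0.1269085927778056 0.11657378953131001 f [ 0.1671 -0.3216 -0.4317] q [ 0.1665  0.7674 -0.3535  1.6653  0.3513  0.7736  0.3141] open 0.29034462758035734
```

View pics/sc4.png

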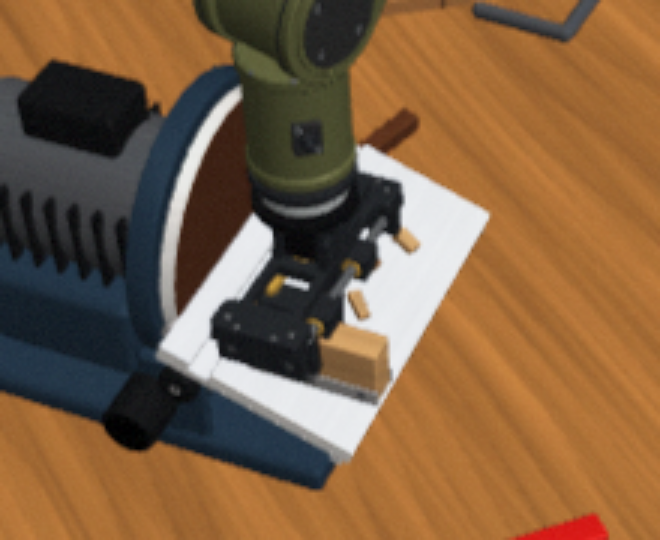

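The block hangs over the +y part of the table, clear of the chips (nearest at crop (358,303)). Pressing down slowly so it pivots flush.

```bash
python3 -m creep '[{"hand":0,"slide":[0,0,0.008],"turn":0},{"hand":0,"slide":[0,0,0.004],"turn":0},{"hand":0,"slide":[0,0,0.003],"turn":0}]' 12
python3 -m creep '[{"hand":0,"slide":[0,0,0.003],"turn":0},{"hand":0,"slide":[0,0,0.003],"turn":0},{"hand":0,"slide":[0,0,0],"turn":0}]'
python3 togo.py
```

```text
clock: 7.7
tool_pos: [0.6104, -0.0257, 0.1665]
eef_rot: [0.945, 0.326, -0.0, -0.001]
contact_force: [-4.4, 4.5, 3.2]
opening: 0.296
clock: 8.07
tool_pos: [0.6104, -0.0256, 0.1603]
eef_rot: [0.945, 0.326, -0.0, -0.001]
contact_force: [-2.0, 2.8, 1.7]
opening: 0.294
pos [ 0.6104 -0.0256  0.1603] yaw 38.10835122901651 table xh,y -0.1284320995550252 0.11732164299064175 f [-2.0179  2.8139  1.6501] q [ 0.1593  0.7943 -0.3437  1.6816  0.3649  0.731   0.3013] open 0.2944491221247904
```

```bash
python3 -m creep '[{"hand":0,"slide":[0,0,0.003],"turn":0},{"hand":0,"slide":[0,0,0.002],"turn":0},{"hand":0,"slide":[0,0,0],"turn":0}]'
python3 -m creep '[{"hand":0,"slide":[0,0,0.002],"turn":0},{"hand":0,"slide":[0,0,0],"turn":0}]'
python3 togo.py
python3 - <<'E'
from h import *
s=snapshot("scene"); a=s["frame"][100:280,200:420,::-1]; cv2.imwrite("pics/sc5.png",cv2.resize(a,None,fx=3,fy=3))
E
```

```text
clock: 8.45
tool_pos: [0.6112, -0.0269, 0.1554]
eef_rot: [0.945, 0.326, 0.0, -0.0]
contact_force: [-2.8, 3.3, 1.9]
opening: 0.29
clock: 8.7
tool_pos: [0.6115, -0.0276, 0.1534]
eef_rot: [0.946, 0.326, 0.0, 0.0]
contact_force: [-1.5, 3.1, 1.8]
opening: 0.298
pos [ 0.6115 -0.0276  0.1534] yaw 38.00021926730171 table xh,y -0.12609815767256316 0.11695619338257608 f [-1.4773  3.0839  1.8481] q [ 0.1577  0.8038 -0.3369  1.6848  0.3712  0.7162  0.297 ] open 0.29765543965902513
```

View pics/sc5.png

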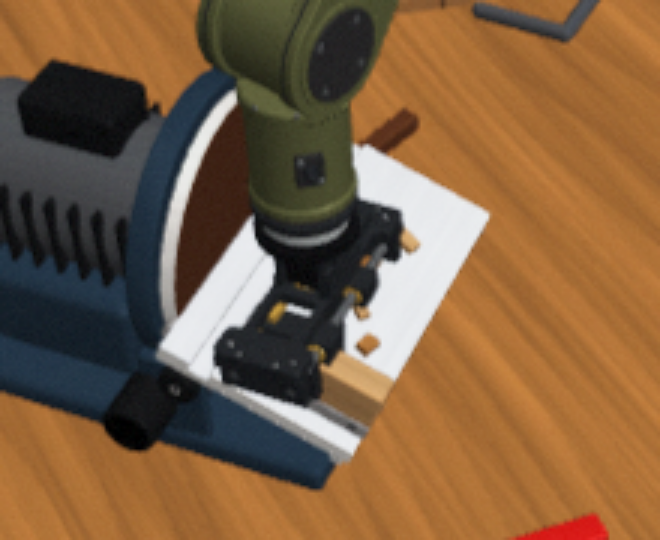

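```bash
python3 -m creep '[{"hand":0,"slide":[0,0,0.002],"turn":0},{"hand":0,"slide":[0,0,0],"turn":0}]'
python3 -m creep '[{"hand":0,"slide":[0,0,0.002],"turn":0},{"hand":0,"slide":[0,0,0],"turn":0}]'
python3 togo.py
```

```text
clock: 9.0
tool_pos: [0.6116, -0.0279, 0.1531]
eef_rot: [0.946, 0.325, 0.0, 0.001]
contact_force: [-5.0, 2.0, 12.6]
opening: 0.293
clock: 9.25
tool_pos: [0.6121, -0.0285, 0.1517]
eef_rot: [0.946, 0.325, 0.001, 0.001]
contact_force: [-5.8, 1.7, 15.2]
opening: 0.294
pos [ 0.6121 -0.0285  0.1517] yaw 37.94567019954135 table xh,y -0.1250900078257608 0.11688216846665489 f [-5.7677  1.698  15.1962] q [ 0.1567  0.8059 -0.3342  1.6861  0.374   0.7109  0.2945] open 0.29419027350148597
```

Flush (force jumped to 12–15 N at the expected height). Ease off slightly, tighten the grip and sweep toward −y.

```bash
python3 -m creep '[{"hand":0,"slide":[0,0,-0.001],"turn":0},{"hand":0,"slide":[-0.012,0,0],"turn":0},{"hand":0,"slide":[-0.018,0,0],"turn":0},{"hand":0,"slide":[-0.018,0,0],"turn":0},{"hand":0,"slide":[-0.018,0,0],"turn":0}]' 30
python3 togo.py t -0.125 -0.17 0.152
python3 - <<'E'
from h import *
for n in ["scene","side"]:
    s=snapshot(n); a=s["frame"][100:280,200:420,::-1] if n=="scene" else s["frame"][180:360,220:440,::-1]; cv2.imwrite(f"pics/{n}6.png",cv2.resize(a,None,fx=3,fy=3))
E
```

```text
clock: 9.88
tool_pos: [0.5611, -0.0678, 0.1515]
eef_rot: [0.945, 0.326, 0.003, 0.0]
contact_force: [2.5, 3.8, 4.7]
opening: 0.293
pos [ 0.5611 -0.0678  0.1515] yaw 38.02064606856063 table xh,y -0.12546492120258806 0.05245856079826472 f [2.5    3.7645 4.7134] q [ 0.2352  0.7554 -0.3319  1.8365  0.3982  0.6094  0.3221] open 0.29340487041846863
target [ 0.3861 -0.2052  0.152 ] tool slide [-0.2225  0.0004 -0.0018]
```

View pics/scene6.png

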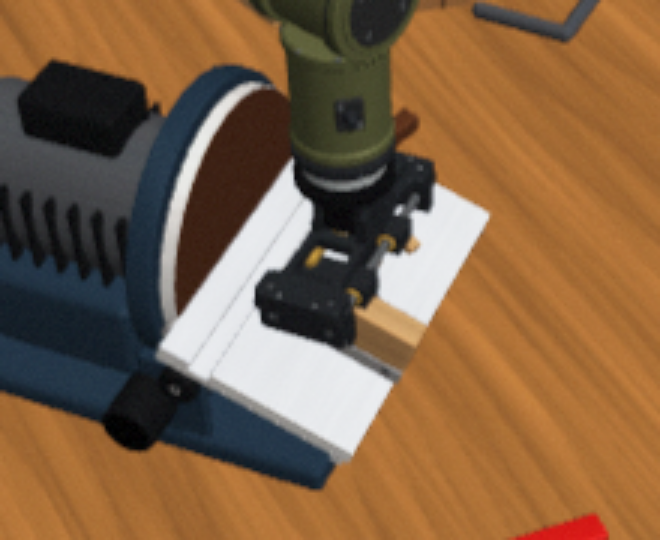

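View pics/side6.png

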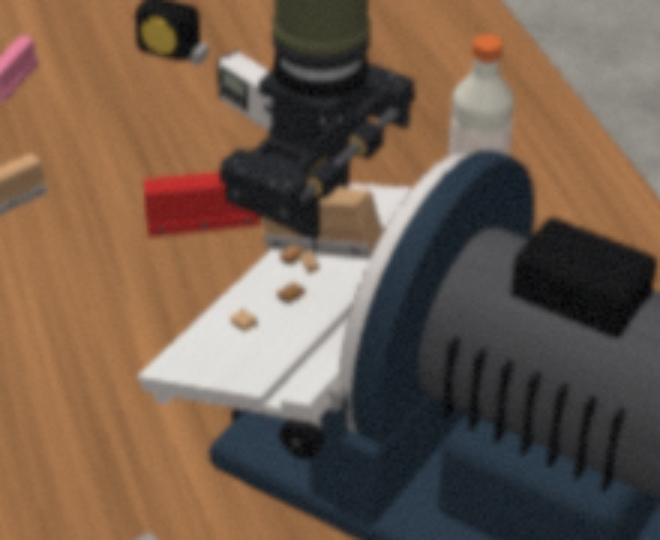

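Block flush, chips gathering in front of it (side crop: (290,255), (310,262), (290,292), (243,320)). Continue.

```bash
python3 -m creep '[{"hand":0,"slide":[-0.018,0,0.0007],"turn":0},{"hand":0,"slide":[-0.018,0,0],"turn":0},{"hand":0,"slide":[-0.018,0,0],"turn":0},{"hand":0,"slide":[-0.018,0,0],"turn":0},{"hand":0,"slide":[-0.018,0,0],"turn":0}]'
python3 togo.py t -0.125 -0.17 0.152
python3 - <<'E'
from h import *
for n in ["side"]:
    s=snapshot(n); a=s["frame"][180:360,220:440,::-1]; cv2.imwrite(f"pics/{n}7.png",cv2.resize(a,None,fx=3,fy=3))
E
```

```text
clock: 10.6
tool_pos: [0.4918, -0.122, 0.1512]
eef_rot: [0.945, 0.326, 0.005, 0.0]
contact_force: [3.5, 7.6, 8.8]
opening: 0.294
pos [ 0.4918 -0.122   0.1512] yaw 38.110746320412815 table xh,y -0.12548037177865742 -0.035469093092379826 f [3.5427 7.6109 8.7797] q [ 0.3535  0.7    -0.3219  2.0116  0.4418  0.4874  0.3749] open 0.29387788474431636
target [ 0.3861 -0.2052  0.152 ] tool slide [-0.1345  0.0002 -0.002 ]
```

View pics/side7.png

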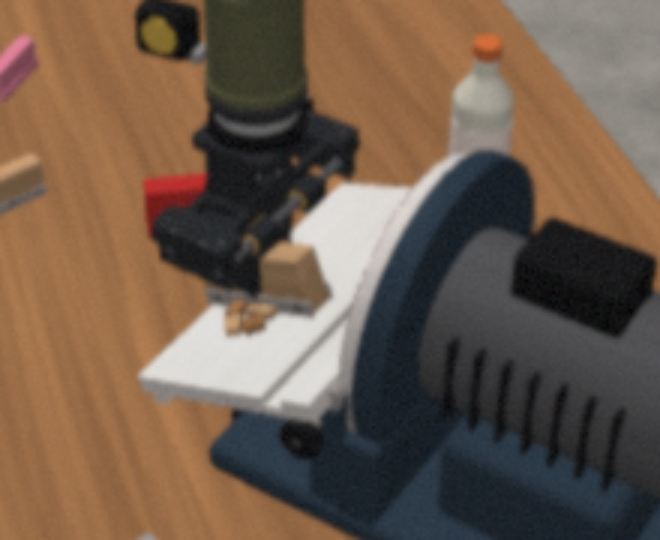

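```bash
python3 -m creep '[{"hand":0,"slide":[-0.018,0,0],"turn":0},{"hand":0,"slide":[-0.018,0,0],"turn":0},{"hand":0,"slide":[-0.018,0,0],"turn":0},{"hand":0,"slide":[-0.018,0,0],"turn":0},{"hand":0,"slide":[-0.018,0,0],"turn":0}]'
python3 togo.py t -0.125 -0.17 0.152
python3 - <<'E'
from h import *
for n in ["side"]:
    s=snapshot(n); a=s["frame"][180:360,220:440,::-1]; cv2.imwrite(f"pics/{n}8.png",cv2.resize(a,None,fx=3,fy=3))
E
```

```text
clock: 11.28
tool_pos: [0.421, -0.1775, 0.151]
eef_rot: [0.945, 0.327, 0.005, 0.001]
contact_force: [4.6, 7.8, 9.9]
opening: 0.293
pos [ 0.421  -0.1775  0.151 ] yaw 38.163165015060166 table xh,y -0.12529176890033714 -0.12543620605112452 f [4.5829 7.8241 9.9168] q [ 0.4948  0.6594 -0.3051  2.1538  0.4985  0.3856  0.4514] open 0.29257400863857386
target [ 0.3861 -0.2052  0.152 ] tool slide [-0.0446  0.0002 -0.0014]
```

View pics/side8.png

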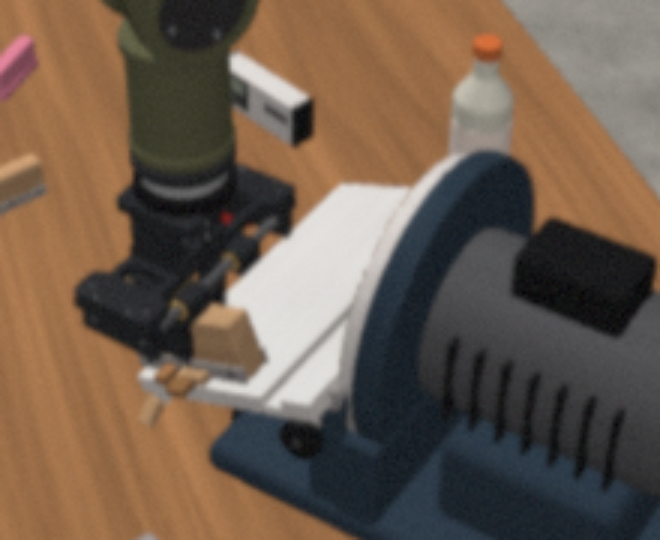

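One chip is falling and the others are at the edge; finish the stroke.

```bash
python3 -m creep '[{"hand":0,"slide":[-0.016,0,-0.0005],"turn":0},{"hand":0,"slide":[-0.015,0,-0.0005],"turn":0},{"hand":0,"slide":[-0.012,0,-0.0005],"turn":0},{"hand":0,"slide":[0,0,0],"turn":0}]'
python3 togo.py
python3 - <<'E'
from h import *
for n in ["side"]:
    s=snapshot(n); a=s["frame"][230:410,200:420,::-1]; cv2.imwrite(f"pics/{n}9.png",cv2.resize(a,None,fx=3,fy=3))
E
```

```text
clock: 11.82
tool_pos: [0.3817, -0.2068, 0.151]
eef_rot: [0.946, 0.324, -0.001, -0.0]
contact_force: [1.4, -0.5, -0.4]
opening: 0.292
pos [ 0.3817 -0.2068  0.151 ] yaw 37.82789255977368 table xh,y -0.12640069127422446 -0.17440166833996756 f [ 1.4124 -0.5234 -0.3861] q [ 0.5766  0.6447 -0.2937  2.2096  0.5279  0.3554  0.499 ] open 0.29168517513160247
```

View pics/side9.png

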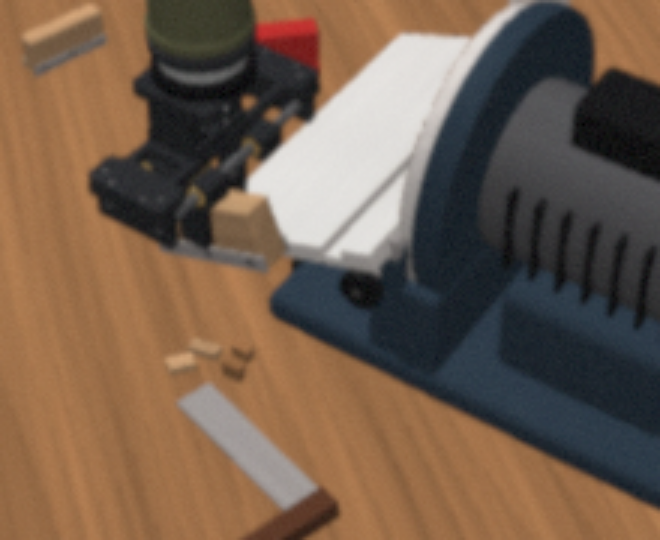

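All four chips are on the bench, crop (180–245, 347–370), and the table is bare. Lift and take the block back to its old spot.

```bash
python3 -m creep '[{"hand":0,"slide":[0,0,-0.04],"turn":0},{"hand":0,"slide":[0,0,-0.05],"turn":0},{"hand":0,"slide":[0,0,-0.01],"turn":0},{"hand":0,"slide":[0,0,0],"turn":0}]' 30
python3 togo.py w 0.437 0.287 0.25
```

```text
clock: 12.38
tool_pos: [0.3838, -0.2056, 0.2513]
eef_rot: [0.946, 0.326, 0.0, 0.0]
contact_force: [-0.5, 0.2, -1.6]
opening: 0.29
pos [ 0.3838 -0.2056  0.2513] yaw 37.99212765146774 table xh,y -0.12609792494362349 -0.17207519650656702 f [-0.5308  0.2252 -1.6124] q [ 0.7188  0.4725 -0.4909  2.0948  0.3608  0.6541  0.6469] open 0.29026288811614376
target [0.437 0.287 0.25 ] tool slide [ 0.3452 -0.3554  0.0011]
```

```bash
python3 -m creep '[{"hand":0,"slide":[0.038,-0.036,0],"turn":0},{"hand":0,"slide":[0.038,-0.036,0],"turn":0},{"hand":0,"slide":[0.038,-0.036,0],"turn":0},{"hand":0,"slide":[0.038,-0.036,0],"turn":0},{"hand":0,"slide":[0.038,-0.036,0],"turn":0}]'
python3 -m creep '[{"hand":0,"slide":[0.038,-0.04,0],"turn":0},{"hand":0,"slide":[0.038,-0.04,0],"turn":0},{"hand":0,"slide":[0.038,-0.04,0],"turn":0},{"hand":0,"slide":[0.038,-0.04,0],"turn":0},{"hand":0,"slide":[0,-0.015,0],"turn":0}]'
python3 togo.py
python3 -m creep '[{"hand":0,"slide":[0,0,0],"turn":10},{"hand":0,"slide":[0,0,0],"turn":10},{"hand":0,"slide":[0,0,0],"turn":10},{"hand":0,"slide":[0,0,0],"turn":10},{"hand":0,"slide":[0,0,0],"turn":7.3}]'
python3 togo.py w 0.437 0.287 0.09
```

```text
clock: 13.0
tool_pos: [0.4217, 0.0548, 0.2496]
eef_rot: [0.945, 0.326, -0.002, -0.0]
contact_force: [1.0, -0.2, -1.8]
opening: 0.294
clock: 13.62
tool_pos: [0.4335, 0.2892, 0.2493]
eef_rot: [0.945, 0.328, -0.001, -0.001]
contact_force: [-0.3, -0.6, -1.6]
opening: 0.294
pos [0.4335 0.2892 0.2493] yaw 38.290374686156724 table xh,y -0.4853606690009768 0.17170823342326905 f [-0.3098 -0.5573 -1.6021] q [-0.4035  0.5735 -0.4335  1.8657  0.3288  0.7733 -0.3454] open 0.2944685921941304
clock: 14.25
tool_pos: [0.4336, 0.283, 0.2496]
eef_rot: [0.996, -0.084, -0.001, 0.002]
contact_force: [-0.9, 0.1, -1.9]
opening: 0.293
pos [0.4336 0.283  0.2496] yaw -9.612878671446104 table xh,y -0.480435238633723 0.1679381819514859 f [-0.9016  0.057  -1.9121] q [-0.5509  0.5478 -0.1847  1.8796  0.1455  0.7313 -0.9859] open 0.2925520629285244
target [0.437 0.287 0.09 ] tool slide [ 0.003  -0.0052  0.1596]
```

```bash
python3 -m creep '[{"hand":0,"slide":[0.003,-0.005,0.04],"turn":0},{"hand":0,"slide":[0,0,0.05],"turn":0},{"hand":0,"slide":[0,0,0.06],"turn":0},{"hand":0,"slide":[0,0,0.03],"turn":0},{"hand":0,"slide":[0,0,0],"turn":0}]'
python3 -m creep '[{"hand":0,"slide":[0,0,0.005],"turn":0},{"hand":0,"slide":[0,0,0.005],"turn":0},{"hand":0,"slide":[0,0,0.004],"turn":0},{"hand":0,"slide":[0,0,0.003],"turn":0},{"hand":0,"slide":[0,0,0],"turn":0}]' 12
python3 togo.py
```

```text
clock: 14.88
tool_pos: [0.4359, 0.2868, 0.0684]
eef_rot: [0.997, -0.081, -0.003, 0.003]
contact_force: [-0.5, -0.2, -0.3]
opening: 0.287
clock: 15.5
tool_pos: [0.4383, 0.2893, 0.0542]
eef_rot: [0.997, -0.081, 0.0, 0.0]
contact_force: [0.5, 0.5, -1.7]
opening: 0.295
pos [0.4383 0.2893 0.0542] yaw -9.296922114671235 table xh,y -0.4824856189101951 0.17553781481907887 f [ 0.5256  0.5485 -1.7385] q [-0.6211  0.8795 -0.0835  1.9984  0.241   0.273  -1.0691] open 0.2952659086690236
```

```bash
python3 -m creep '[{"hand":0,"slide":[0,0,0.004],"turn":0},{"hand":0,"slide":[0,0,0.004],"turn":0},{"hand":0,"slide":[0,0,0.003],"turn":0},{"hand":0,"slide":[0,0,0],"turn":0}]' 12
python3 -m creep '[{"hand":0,"slide":[0,0,0.003],"turn":0},{"hand":0,"slide":[0,0,0.003],"turn":0},{"hand":0,"slide":[0,0,0],"turn":0}]' 12
python3 togo.py
```

```text
clock: 16.0
tool_pos: [0.438, 0.2877, 0.0431]
eef_rot: [0.997, -0.082, -0.0, 0.001]
contact_force: [-0.5, -2.1, 1.7]
opening: 0.295
clock: 16.38
tool_pos: [0.4383, 0.2892, 0.0371]
eef_rot: [0.997, -0.081, 0.0, 0.0]
contact_force: [-0.3, -1.3, 0.6]
opening: 0.295
pos [0.4383 0.2892 0.0371] yaw -9.312435934808343 table xh,y -0.48236954530140336 0.17550295837005842 f [-0.293  -1.2571  0.6467] q [-0.6278  0.9119 -0.0721  2.0005  0.2452  0.2374 -1.0731] open 0.29464289503071345
```

```bash
python3 -m creep '[{"hand":0,"slide":[0,0,0.003],"turn":0},{"hand":0,"slide":[0,0,0.002],"turn":0},{"hand":0,"slide":[0,0,0],"turn":0}]' 12
python3 -m creep '[{"hand":0,"slide":[0,0,0.002],"turn":0},{"hand":0,"slide":[0,0,0],"turn":0}]' 12
python3 togo.py
```

```text
clock: 16.75
tool_pos: [0.4383, 0.2897, 0.032]
eef_rot: [0.997, -0.081, 0.0, -0.0]
contact_force: [-0.2, -2.2, 1.4]
opening: 0.294
clock: 17.0
tool_pos: [0.4383, 0.2895, 0.0301]
eef_rot: [0.997, -0.081, 0.0, -0.0]
contact_force: [-0.5, -1.6, 1.1]
opening: 0.296
pos [0.4383 0.2895 0.0301] yaw -9.28994301783188 table xh,y -0.48266721808943025 0.17573261863717998 f [-0.4707 -1.6009  1.0813] q [-0.6307  0.9252 -0.068   2.0005  0.2468  0.2233 -1.0746] open 0.2964338577889293
```

```bash
python3 -m creep '[{"hand":0,"slide":[0,0,0.0015],"turn":0},{"hand":0,"slide":[0,0,0],"turn":0}]' 12
python3 -m creep '[{"hand":0,"slide":[0,0,0.0015],"turn":0},{"hand":0,"slide":[0,0,0],"turn":0}]' 12
```

```text
clock: 17.25
tool_pos: [0.4383, 0.2893, 0.0287]
eef_rot: [0.997, -0.081, 0.0, -0.0]
contact_force: [-0.4, -1.2, 0.9]
opening: 0.291
clock: 17.5
tool_pos: [0.4383, 0.2894, 0.0281]
eef_rot: [0.997, -0.081, 0.0, -0.0]
contact_force: [-0.5, -2.6, 11.0]
opening: 0.295
```

Flat on the bench (force stepped up to 11 N). Release, rise and look.

```bash
python3 -m creep '[{"hand":0.06,"slide":[0,0,-0.001],"turn":0},{"hand":0.06,"slide":[0,0,0],"turn":0},{"hand":0.06,"slide":[0,0,0],"turn":0},{"hand":0.06,"slide":[0,0,-0.04],"turn":0},{"hand":0.06,"slide":[0,0,-0.05],"turn":0}]' 25
python3 -m creep '[{"hand":0.06,"slide":[0,0,-0.05],"turn":0},{"hand":0.06,"slide":[0,0,0],"turn":0}]'
python3 look.py w10 0.044 0.058; python3 togo.py w 0.6154 0.285 0.17
python3 - <<'E'
from h import *
s=snapshot("scene"); cv2.imwrite("pics/scene10.png",s["frame"][:,:,::-1])
E
```

```text
clock: 18.12
tool_pos: [0.4376, 0.2891, 0.1183]
eef_rot: [0.997, -0.081, -0.001, 0.001]
contact_force: [1.3, 0.4, 0.5]
opening: 0.684
clock: 18.38
tool_pos: [0.4402, 0.2909, 0.1716]
eef_rot: [0.997, -0.081, 0.003, -0.003]
contact_force: [0.0, -0.4, 0.0]
opening: 0.68
[0.4391 0.29   0.1696] [ 0.9967 -0.0812  0.0014 -0.0013]
[595.4797 193.4172] 9116 [0.6111 0.291  0.0491] ((0.6157968640327454, 0.28451529145240784), (0.02993752993643284, 0.12363927066326141), 24.292827606201172)
[315.7804 234.8917] 6770 [0.4386 0.2936 0.0512] ((0.4378954768180847, 0.2894984185695648), (0.1094994768500328, 0.026042034849524498), 80.64246368408203)
pos [0.4391 0.29   0.1696] yaw -9.309679081963209 table xh,y -0.4825026994922777 0.17662891998230323 f [-1.1486 -0.4359 -0.5152] q [-0.572   0.6759 -0.1614  1.9424  0.1987  0.5345 -1.0321] open 0.6794637955340033
target [0.6154 0.285  0.17  ] tool slide [ 0.1748 -0.0236  0.0001]
```

View pics/w10.png

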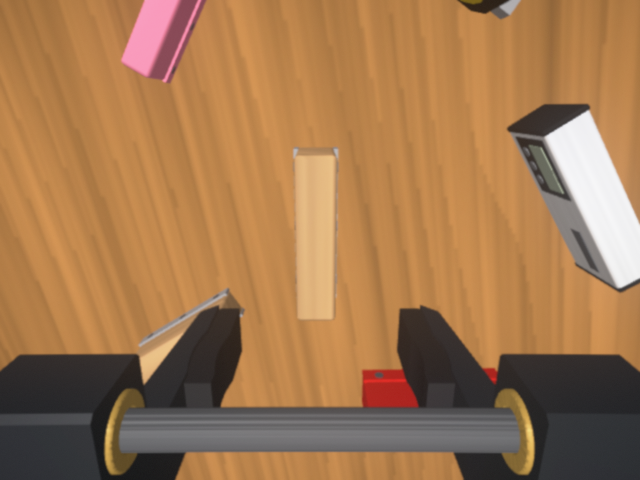

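View pics/scene10.png

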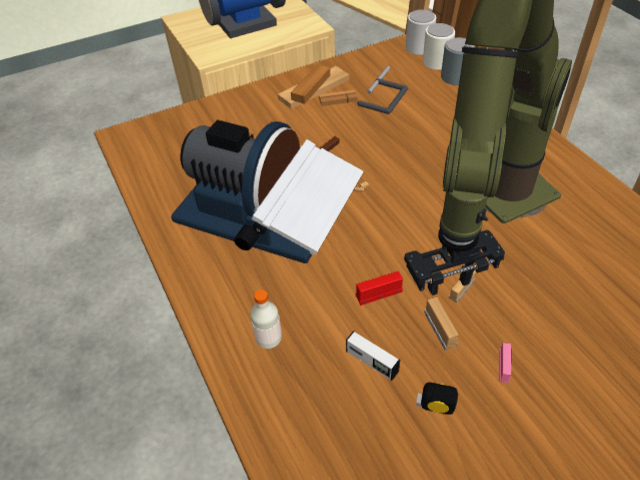

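Block upright at (0.438, 0.2895), level on the bench; table bare, chips on the bench at (362,187). Level: centre (0.616, 0.2847), jaw yaw 24.1°.

```bash
python3 -m creep '[{"hand":0.06,"slide":[0.055,-0.008,0],"turn":0},{"hand":0.06,"slide":[0.06,-0.008,0],"turn":0},{"hand":0.06,"slide":[0.06,-0.008,0],"turn":-10},{"hand":0.06,"slide":[0,0,0],"turn":-10},{"hand":0.06,"slide":[0,0,0],"turn":-10}]'
python3 -m creep '[{"hand":0.06,"slide":[0,0,0],"turn":-3.4},{"hand":0.06,"slide":[0,0,0],"turn":0},{"hand":0.06,"slide":[0,0,0],"turn":0}]'
python3 look.py w11 0.042 0.058; python3 togo.py w 0.6157 0.2847 0.030
```

```text
clock: 19.1
tool_pos: [0.6144, 0.2838, 0.1651]
eef_rot: [0.983, 0.182, -0.002, 0.001]
contact_force: [0.3, -0.6, 0.2]
opening: 0.682
clock: 19.48
tool_pos: [0.6143, 0.2845, 0.167]
eef_rot: [0.978, 0.208, -0.001, 0.0]
contact_force: [0.3, -0.5, -1.5]
opening: 0.678
[0.6145 0.2846 0.1674] [ 0.978   0.2085 -0.0006  0.0002]
[ 44.8923 101.8283] 10265 [0.4414 0.2956 0.0507] ((0.4383890926837921, 0.2896196246147156), (0.11013409495353699, 0.026692358776926994), 81.1054916381836)
[324.1823 232.1725] 8567 [0.6144 0.2893 0.0493] ((0.6165433526039124, 0.28473976254463196), (0.029210228472948074, 0.12258235365152359), 24.08573341369629)
[ 44.755  339.1104] 2237 [0.4743 0.1468 0.0496] ((0.48120832443237305, 0.139770045876503), (0.026697557419538498, 0.05889201909303665), 82.87779235839844)
pos [0.6145 0.2846 0.1674] yaw 24.069874281386536 table xh,y -0.3703428246668199 0.3115374484116068 f [-0.331   0.6318  0.4527] q [-0.3204  0.867  -0.3611  1.4563  0.3556  0.8846 -0.3714] open 0.6788418457609938
target [0.6157 0.2847 0.03  ] tool slide [0.0013 0.0004 0.1374]
```

View pics/w11.png

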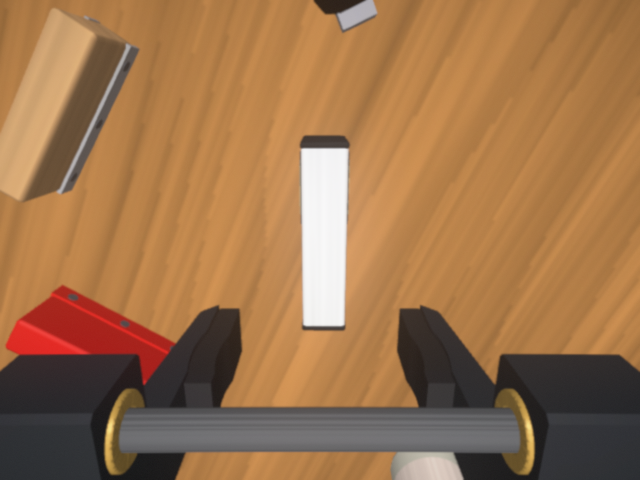

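Level at (324,232), parallel to the jaws and nearly centred. Descend and grip.

```bash
python3 -m creep '[{"hand":0.06,"slide":[0.0015,0,0.04],"turn":0},{"hand":0.06,"slide":[0,0,0.05],"turn":0},{"hand":0.06,"slide":[0,0,0.036],"turn":0},{"hand":0.06,"slide":[0,0,0.01],"turn":0},{"hand":0.06,"slide":[0,0,0],"turn":0}]'
python3 togo.py w 0.6163 0.2847 0.030
```

```text
clock: 20.15
tool_pos: [0.6163, 0.2856, 0.0324]
eef_rot: [0.978, 0.209, 0.0, -0.0]
contact_force: [-0.1, -1.2, 0.0]
opening: 0.679
pos [0.6163 0.2856 0.0324] yaw 24.09554116359504 table xh,y -0.3699395181927102 0.3135794729890017 f [-0.0947 -1.1709  0.022 ] q [-0.3508  1.0448 -0.2986  1.5022  0.4282  0.6596 -0.4297] open 0.6792619031796052
target [0.6163 0.2847 0.03  ] tool slide [-0.0004  0.0008  0.0024]
```

```bash
python3 -m creep '[{"hand":0,"slide":[0,0,0.002],"turn":0},{"hand":0,"slide":[0,0,0],"turn":0},{"hand":0,"slide":[0,0,0],"turn":0},{"hand":0,"slide":[0,0,0],"turn":0}]' 30
python3 -m creep '[{"hand":0.0,"slide":[0,0,-0.03],"turn":0},{"hand":0,"slide":[0,0,-0.05],"turn":0},{"hand":0,"slide":[0,0,-0.06],"turn":0},{"hand":0,"slide":[0,0,-0.06],"turn":0},{"hand":0,"slide":[0,0,-0.02],"turn":0}]'
python3 -m creep '[{"hand":0,"slide":[0,0,0],"turn":-10},{"hand":0,"slide":[0,0,0],"turn":-3.9},{"hand":0,"slide":[0,0,0],"turn":0}]'
python3 togo.py t -0.11 0 0.25
```

```text
clock: 20.65
tool_pos: [0.6167, 0.2855, 0.031]
eef_rot: [0.978, 0.209, 0.001, -0.0]
contact_force: [-0.1, 0.2, 1.7]
opening: 0.312
clock: 21.28
tool_pos: [0.6176, 0.2864, 0.2548]
eef_rot: [0.978, 0.209, 0.003, -0.001]
contact_force: [0.0, -0.1, -2.2]
opening: 0.31
clock: 21.65
tool_pos: [0.6159, 0.2849, 0.2498]
eef_rot: [0.946, 0.325, -0.001, 0.0]
contact_force: [-0.7, 1.0, -2.6]
opening: 0.316
pos [0.6159 0.2849 0.2498] yaw 37.955561660183065 table xh,y -0.36971991947820954 0.3128027386071886 f [-0.677   0.9969 -2.646 ] q [-0.277   0.7896 -0.4564  1.3714  0.3657  1.0652 -0.1312] open 0.3159288525315167
target [ 0.5293 -0.1123  0.25  ] tool slide [-0.3126  0.26    0.0001]
```

```bash
python3 -m creep '[{"hand":0,"slide":[-0.038,0.037,0],"turn":0},{"hand":0,"slide":[-0.038,0.037,0],"turn":0},{"hand":0,"slide":[-0.038,0.037,0],"turn":0},{"hand":0,"slide":[-0.038,0.037,0],"turn":0},{"hand":0,"slide":[-0.038,0.037,0],"turn":0}]'
python3 -m creep '[{"hand":0,"slide":[-0.037,0.037,0],"turn":0},{"hand":0,"slide":[-0.036,0.035,0],"turn":0},{"hand":0,"slide":[0,0,0],"turn":0},{"hand":0,"slide":[0,0,0],"turn":0}]'
python3 togo.py t -0.113 0.05 0.185
python3 - <<'E'
from h import *
for n in ["scene","wrist"]:
    s=snapshot(n); a=s["frame"][:,:,::-1]; cv2.imwrite(f"pics/{n}12.png",cv2.resize(a[100:280,200:420],None,fx=3,fy=3) if n=="scene" else a)
E
```

```text
clock: 22.28
tool_pos: [0.5799, 0.0208, 0.2502]
eef_rot: [0.946, 0.325, -0.0, 0.0]
contact_force: [0.3, 0.4, -2.0]
opening: 0.315
clock: 22.78
tool_pos: [0.5672, -0.0784, 0.2503]
eef_rot: [0.946, 0.325, 0.0, -0.0]
contact_force: [1.3, 0.6, -1.3]
opening: 0.316
pos [ 0.5672 -0.0784  0.2503] yaw 37.957306313114145 table xh,y -0.11335044551980449 0.050787974520003075 f [ 1.263   0.636  -1.2791] q [ 0.3543  0.6491 -0.5064  1.7136  0.3888  0.8803  0.3455] open 0.3160020944393817
target [ 0.5668 -0.0792  0.185 ] tool slide [-0.0008  0.0004  0.0653]
```

View pics/scene12.png

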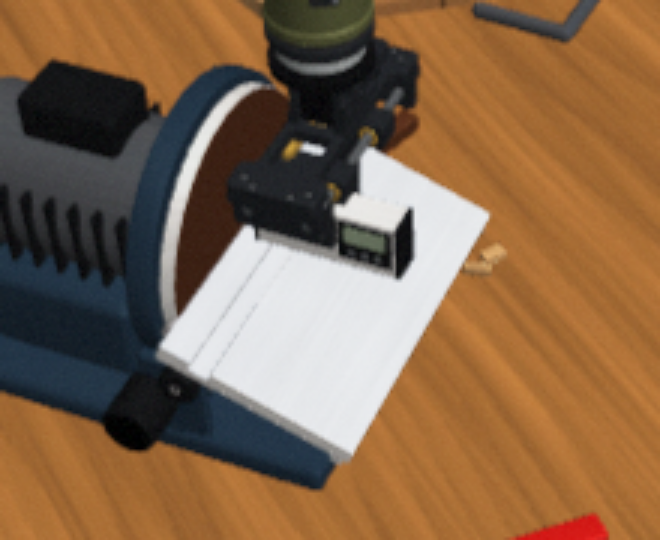

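View pics/wrist12.png

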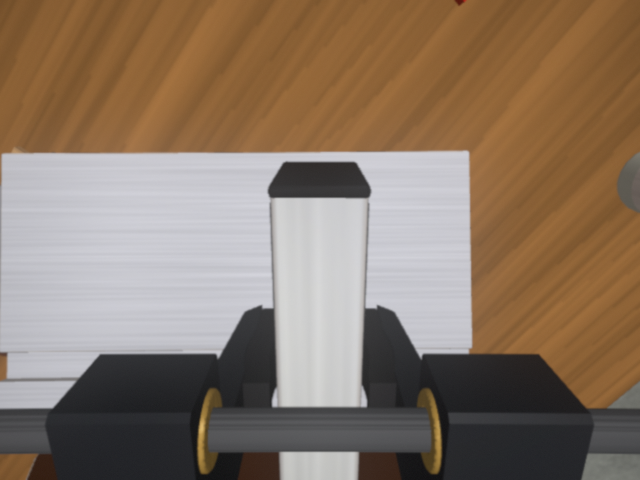

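Level in hand, square to the table's low edge (edge at row ~152 across the wrist picture), table bare. Lower with a light grip so it pivots flush.

```bash
python3 -m creep '[{"hand":0,"slide":[0,-0.0045,0.03],"turn":0},{"hand":0,"slide":[0,0,0.025],"turn":0},{"hand":0,"slide":[0,0,0.01],"turn":0},{"hand":0,"slide":[0,0,0],"turn":0},{"hand":0,"slide":[0,0,0],"turn":0}]' 15
python3 -m creep '[{"hand":0,"slide":[0,0,0.004],"turn":0},{"hand":0,"slide":[0,0,0.004],"turn":0},{"hand":0,"slide":[0,0,0.003],"turn":0},{"hand":0,"slide":[0,0,0.003],"turn":0},{"hand":0,"slide":[0,0,0],"turn":0}]' 12
python3 togo.py
```

```text
clock: 23.5
tool_pos: [0.5653, -0.0751, 0.1862]
eef_rot: [0.945, 0.326, 0.001, 0.0]
contact_force: [0.1, 0.6, -1.6]
opening: 0.317
clock: 24.12
tool_pos: [0.5637, -0.0744, 0.171]
eef_rot: [0.945, 0.326, -0.001, -0.001]
contact_force: [-3.5, 2.9, 1.1]
opening: 0.313
pos [ 0.5637 -0.0744  0.171 ] yaw 38.07065846265441 table xh,y -0.11867375147748967 0.050447692570199335 f [-3.5489  2.9326  1.1235] q [ 0.3112  0.7464 -0.4463  1.8018  0.4693  0.7017  0.2679] open 0.3134614309231013
```

```bash
python3 -m creep '[{"hand":0,"slide":[0,0,0.003],"turn":0},{"hand":0,"slide":[0,0,0.003],"turn":0},{"hand":0,"slide":[0,0,0.003],"turn":0},{"hand":0,"slide":[0,0,0],"turn":0}]'
python3 -m creep '[{"hand":0,"slide":[0,0,0.002],"turn":0},{"hand":0,"slide":[0,0,0.002],"turn":0},{"hand":0,"slide":[0,0,0],"turn":0}]'
python3 togo.py
```

```text
clock: 24.62
tool_pos: [0.5646, -0.0753, 0.1622]
eef_rot: [0.945, 0.326, 0.0, -0.0]
contact_force: [-2.4, 1.2, -0.1]
opening: 0.317
clock: 25.0
tool_pos: [0.5647, -0.0757, 0.1582]
eef_rot: [0.946, 0.326, 0.0, 0.0]
contact_force: [-1.6, 3.1, 0.4]
opening: 0.319
pos [ 0.5647 -0.0757  0.1582] yaw 37.999781682756854 table xh,y -0.11701227442473451 0.05043585435489283 f [-1.5753  3.0992  0.3934] q [ 0.3042  0.7645 -0.4324  1.81    0.4842  0.6732  0.2559] open 0.3191991115796192
```

```bash
python3 -m creep '[{"hand":0,"slide":[0,0,0.0015],"turn":0},{"hand":0,"slide":[0,0,0],"turn":0}]'
python3 -m creep '[{"hand":0,"slide":[0,0,0.0015],"turn":0},{"hand":0,"slide":[0,0,0],"turn":0}]'
```

```text
clock: 25.25
tool_pos: [0.5647, -0.0758, 0.1567]
eef_rot: [0.946, 0.326, 0.0, 0.0]
contact_force: [-0.7, 2.3, 0.9]
opening: 0.318
clock: 25.5
tool_pos: [0.5646, -0.0757, 0.1556]
eef_rot: [0.946, 0.325, 0.0, 0.0]
contact_force: [-2.9, 2.6, 4.3]
opening: 0.312
```

```bash
python3 -m creep '[{"hand":0,"slide":[0,0,0.001],"turn":0},{"hand":0,"slide":[0,0,0],"turn":0},{"hand":0,"slide":[0,0,0],"turn":0}]'
python3 -m creep '[{"hand":0,"slide":[0,0,0.001],"turn":0},{"hand":0,"slide":[0,0,0],"turn":0},{"hand":0,"slide":[0,0,0],"turn":0}]' 25
python3 togo.py
```

```text
clock: 25.88
tool_pos: [0.5646, -0.0757, 0.1556]
eef_rot: [0.946, 0.326, 0.0, 0.001]
contact_force: [-4.3, 1.3, 12.8]
opening: 0.314
clock: 26.25
tool_pos: [0.5646, -0.0757, 0.1556]
eef_rot: [0.946, 0.325, 0.0, 0.001]
contact_force: [-6.4, 1.4, 19.9]
opening: 0.313
pos [ 0.5646 -0.0757  0.1556] yaw 37.98758721018355 table xh,y -0.1171194348676051 0.05034126600145036 f [-6.4153  1.4377 19.9191] q [ 0.3015  0.7675 -0.4288  1.8133  0.4885  0.6661  0.2513] open 0.3132436368489431
```

Flush now and stiff (~8 N per mm). Ease to mid-range and check the level's tilt against the table in the images.

```bash
python3 -m creep '[{"hand":0,"slide":[0,0,-0.0008],"turn":0},{"hand":0,"slide":[0,0,0],"turn":0},{"hand":0,"slide":[0,0,0],"turn":0},{"hand":0,"slide":[0,0,0],"turn":0}]' 30
python3 togo.py
python3 - <<'E'
from tab import *
sc=snapshot("scene"); si=snapshot("side"); wr=snapshot("wrist")
cv2.imwrite("pics/scene13.png",cv2.resize(sc["frame"][100:280,200:420,::-1],None,fx=3,fy=3)); cv2.imwrite("pics/wrist13.png",wr["frame"][:,:,::-1]); cv2.imwrite("pics/side13.png",cv2.resize(si["frame"][180:360,220:440,::-1],None,fx=3,fy=3))
W=cloud(wr); fr=wr["frame"].astype(int)
o=np.array([.597,-.199,.165]);Yaw=np.radians(-52);T=np.radians(19.8)
X=np.array([np.cos(Yaw)*np.cos(T),np.sin(Yaw)*np.cos(T),np.sin(T)]);Y=np.array([-np.sin(Yaw),np.cos(Yaw),0]);Z=np.cross(X,Y)
P=W-o; tx,ty,tz=P@X,P@Y,P@Z
on=(abs(tz)<0.006)&(tx>-.173)&(tx<-.05)&(abs(ty)<.145)&~(abs(ty-.05)<.03)
def plane(m):
    q=W[m]
    for _ in range(4):
        c=q.mean(0); n=np.linalg.eigh(np.cov((q-c).T))[1][:,0]; n*=np.sign(n[2]); q=q[abs((q-c)@n)<0.002]
    return n,c,len(q)
nt,ct,k=plane(on); print("table",nt,np.degrees(np.arccos(nt[2])),k)
top=(abs(tz-.05)<.008)&(abs(ty-.05)<.012)&(tx>-.18)&(tx<-.05)
nl,cl,k2=plane(top); print("level top",nl,k2,"angle deg",np.degrees(np.arccos(nt@nl)),"height",(cl-ct)@nt)
r=cv2.minAreaRect(np.c_[tx[top],ty[top]].astype(np.float32)); print("rect tbl frame",r)
E
```

```text
clock: 26.75
tool_pos: [0.5646, -0.0757, 0.1556]
eef_rot: [0.946, 0.326, 0.0, 0.001]
contact_force: [-4.6, 2.9, 14.2]
opening: 0.314
pos [ 0.5646 -0.0757  0.1556] yaw 37.99235111755156 table xh,y -0.11710786778625276 0.05035276464961745 f [-4.6416  2.9345 14.2437] q [ 0.3019  0.7676 -0.4292  1.8129  0.488   0.6667  0.252 ] open 0.3144001714440921
table [-0.2099  0.266   0.9408] 19.805957935136167 69454
level top [-0.2086  0.2654  0.9413] 20595 angle deg 0.08580943925812005 height 0.05000889556041399
rect tbl frame ((-0.12451710551977158, 0.05000169947743416), (0.10203996300697327, 0.02399817481637001), 0.0035951987374573946)
```

View pics/scene13.png

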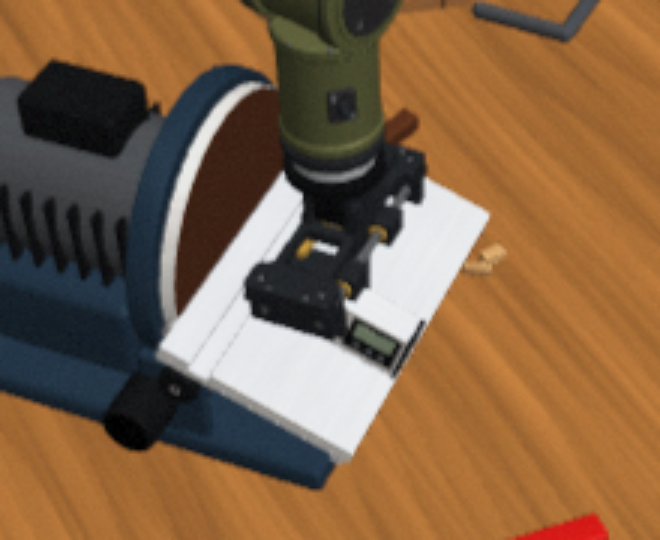

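View pics/wrist13.png

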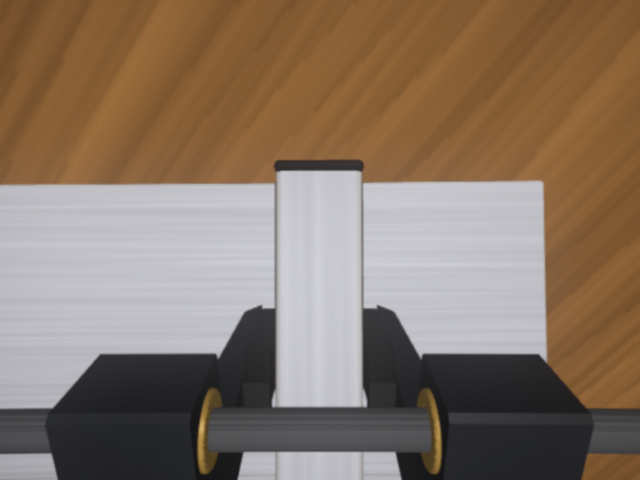

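View pics/side13.png

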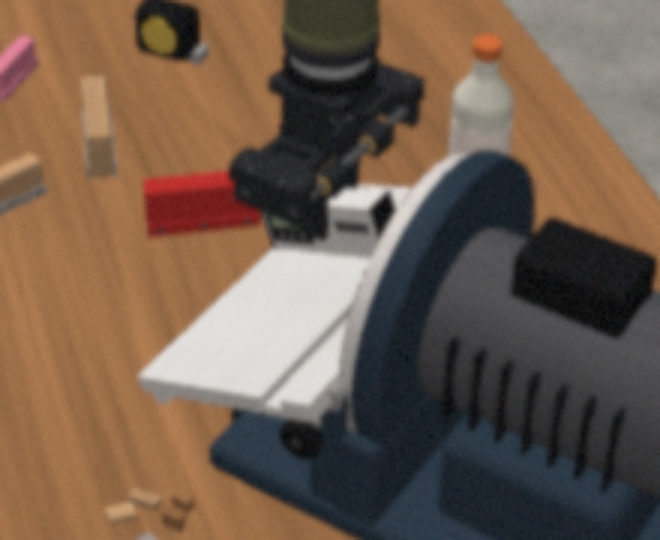

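Flush to 0.09°, top exactly 50.0 mm above the face, aligned to 0.0°. But its low end is at x ≈ −0.1755, right at the table's edge, so I'll slide it about 7 mm up the slope under light pressure.

```bash
python3 -m creep '[{"hand":0,"slide":[0,0.002,-0.0010],"turn":0},{"hand":0,"slide":[0,0.002,-0.0007],"turn":0},{"hand":0,"slide":[0,0.002,-0.0007],"turn":0},{"hand":0,"slide":[0,0.001,-0.0004],"turn":0},{"hand":0,"slide":[0,0,0],"turn":0}]' 30
python3 togo.py
cat > chk.py <<'E'
from tab import *
wr=snapshot("wrist"); cv2.imwrite("pics/wristc%d.png"%wr["shot"],wr["frame"][:,:,::-1])
W=cloud(wr)
o=np.array([.597,-.199,.165]);Yaw=np.radians(-52);T=np.radians(19.8)
X=np.array([np.cos(Yaw)*np.cos(T),np.sin(Yaw)*np.cos(T),np.sin(T)]);Y=np.array([-np.sin(Yaw),np.cos(Yaw),0]);Z=np.cross(X,Y)
P=W-o; tx,ty,tz=P@X,P@Y,P@Z
on=(abs(tz)<0.006)&(tx>-.2)&(tx<-.05)&(abs(ty)<.145)&~(abs(ty-.05)<.03)
def plane(m):
    q=W[m]
    for _ in range(4):
        c=q.mean(0); n=np.linalg.eigh(np.cov((q-c).T))[1][:,0]; n*=np.sign(n[2]); q=q[abs((q-c)@n)<0.002]
    return n,c,len(q)
nt,ct,k=plane(on); top=(abs(tz-.05)<.008)&(abs(ty-.05)<.012)&(tx>-.2)&(tx<-.05)
nl,cl,k2=plane(top); print("angle",np.degrees(np.arccos(nt@nl)),"height",(cl-ct)@nt,"level low end",np.percentile(tx[top],.2),"table low edge",np.percentile(tx[on],.2))
E
python3 chk.py
```

```text
clock: 27.52
tool_pos: [0.567, -0.0784, 0.1569]
eef_rot: [0.945, 0.327, -0.001, -0.002]
contact_force: [-6.1, 6.5, 5.4]
opening: 0.315
pos [ 0.567  -0.0784  0.1569] yaw 38.11877507071562 table xh,y -0.11349739615128648 0.05062852182085796 f [-6.0678  6.5492  5.4052] q [ 0.3118  0.7713 -0.4371  1.7987  0.4818  0.6825  0.2674] open 0.3146777120121349
angle 0.11239891401574974 height 0.05002598455191959 level low end -0.17142209968765373 table low edge -0.1764850827347923
```

```bash
python3 -m creep '[{"hand":0,"slide":[0,0,0.0004],"turn":0},{"hand":0,"slide":[0,0,0],"turn":0},{"hand":0,"slide":[0,0,0],"turn":0},{"hand":0,"slide":[0,0,0],"turn":0}]' 30
python3 -m creep '[{"hand":0,"slide":[0,0,0],"turn":0},{"hand":0,"slide":[0,0,0],"turn":0},{"hand":0,"slide":[0,0,0],"turn":0},{"hand":0,"slide":[0,0,0],"turn":0}]'
python3 chk.py; python3 togo.py; python3 - <<'E'
from h import *
s=snapshot("scene"); cv2.imwrite("pics/scene14.png",s["frame"][:,:,::-1])
E
```

```text
clock: 28.08
tool_pos: [0.567, -0.0784, 0.1569]
eef_rot: [0.945, 0.327, -0.001, -0.002]
contact_force: [-8.0, 7.1, 8.6]
opening: 0.318
clock: 28.58
tool_pos: [0.567, -0.0783, 0.1569]
eef_rot: [0.945, 0.327, -0.001, -0.002]
contact_force: [-7.7, 7.8, 8.5]
opening: 0.315
angle 0.09014196640342277 height 0.05002794829468887 level low end -0.17141772013520237 table low edge -0.17648483682689992
pos [ 0.567  -0.0784  0.1569] yaw 38.12066052625156 table xh,y -0.11353271092902269 0.050642694199567 f [-8.2546  7.9299  8.9644] q [ 0.3115  0.7712 -0.4369  1.799   0.4821  0.6822  0.267 ] open 0.3132381011923419
```

View pics/scene14.png

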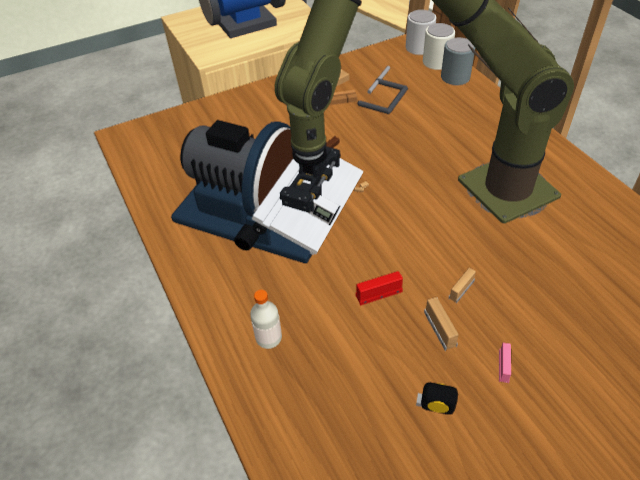

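Steady, about 14 N normal load, bystanders (bottle 265,325; tape 438,398) where they were. Handing in.

```bash
python3 -c "
from plant import *
print(finish_job())"
```

```text
the job is handed in; nothing more can be done
None
```

The job is handed in at about 28.7 s of the 67 s allowed; no verdict was reported. I swept all four chips off the table's −y side with the larger beech block and set the block back on the bench. I then laid the level on the bare table and handed in while still gripping and pressing it.

Last checks before hand-in:
- **Level on the table:** its top was parallel to the table face to 0.09° and 50.0 mm above it, so the base is flush.
- **Direction:** it pointed along the slope to within about 0.2°.
- **Position:** its centre was about 111 mm below the upper edge and 50 mm from mid-width. Its low end was about 5 mm inside the table's lower edge, after I slid it a little way up the slope because that end had been right at the edge.
- **Force:** about 14 N on the table, estimated from the wrist reading plus the level's weight, with a 30 N grip and the arm steady.
- **Chips and block:** the side view, taken shortly before hand-in, shows all four chips on the bench. The block stands upright, let go, at its old spot.
- **Bystanders:** the glue bottle and tape look unmoved in the final picture. The square is mostly hidden there. It was last seen in full at the end of the sweep, and nothing worked near it after that.

The side camera placed the table and blocks 5–10 mm away from where the scene and wrist cameras did, so I relied on the wrist camera for final positions. No other check failed.

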